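# Clear the test case and pack the comparator

### The arm

A 7-joint arm with a two-finger parallel gripper is mounted at the origin on the work surface. World frame = base frame: x ahead of the robot, y to its left, z up, the work surface at z = 0. Lengths are in m, angles in degrees, forces in N, time in s.
With the tool pointing down it reaches from about 0.35 to 0.9 m from the base axis. Payload 8.1 kg.
Tool frame: the origin (TCP) lies on the centre line of the jaws, within the pads' length; the fingertips stand ctrl.tips_ahead ahead of it and the grasp point (between the pads) lies 11 mm behind it (ctrl.tips_ahead is the distance from the TCP to the fingertips, in m); z points along the fingers, y is the line along which they close (so a half turn about z gives the same grasp; the last joint's range is limited). The gripper opens to 85 mm and grips with 20 to 120 N. Pads are 22 mm wide; open, the fingers measure 114 mm over their backs; the gripper's body (76 mm by 85 mm) begins 54 mm behind the grasp point. The pads swing forward as they close: fully open they stand 13 mm farther back than shut.
Start: joints at [65.397, 24.895, 1.432, 90.138, -0.665, 64.973, -4.303], TCP at [0.201, -0.592, 0.239] pointing down, gripper open.
Joint ranges: [-149.89, 149.89], [-25.12, 119.58], [-72.63, 75.52], [4.76, 147.25], [-75.54, 255.54], [6.69, 114.76], [-157.13, 157.13]. Speed limits (degrees/s): [127.2, 127.2, 172.46, 172.46, 180, 180, 180].

### API

Orientations are given as a 3x3 rotation matrix whose columns are the frame's x, y, z axes.
In Python, from plant import ctrl gives the robot as it stands. Calls block until the motion is done:
- ctrl.move_pose(position, orientation): joint-space move of the TCP to a pose.
- ctrl.move_l(position, speed=0.15, attitude=None, contact_N=None): straight line of the TCP; attitude=None keeps the orientation; speed is the mean speed in m/s. With contact_N (N) it stops when the force on the tool has changed by that much, and returns True; else False.
- ctrl.move_joints(angles): joint-space move.
- ctrl.move_gripper(opening): finger opening in m; the grip force is fixed at half the most; returns when the fingers have stopped.
- ctrl.wait(seconds).
- ctrl.inverse_kinematics(position, orientation): joint angles nearest the present ones, or None.
- ctrl.camera(name): name is "side" or "top"; returns the picture (420x560x3 uint8, blue, green, red); there is no depth.
- ctrl.calibration(name): a dict with "fov_y" (degrees; the focal length in pixels is half the picture's height over the tangent of half this angle, whatever the lens; pixels are square), "cx", "cy" (the principal point, pixels), "R" (3x3) and "t" (3): a world point X has camera coordinates R X + t. Camera axes: x right, y down, z forward; pixel columns grow to the right and rows downward; lengths in m; the calibration is good to about 2 mm. A picture is of the moment at which its call begins. calibration takes no time and is no camera call.
A pose or a line that the arm cannot do raises ctrl.MotionError and nothing moves.
- ctrl.close_job(): hands the job in; it is judged then, once.
Readings, each from a call of its own:
- ctrl.read_clock(): time.
- ctrl.read_joint_pos(): joint angles.
- ctrl.read_qd(): joint speeds.
- ctrl.read_tau(): joint torques, N m.
- ctrl.read_eef_pos(): TCP position.
- ctrl.read_tool_rot(): TCP orientation.
- ctrl.read_ft_force(): force on the tool from outside, world axes, zero at the start.
- ctrl.read_torque(): the same for the moment, N m.
- ctrl.read_finger_gap(): finger opening in m.
- ctrl.read_grip_force(): force on a finger pad.
Only numpy, scipy, OpenCV 4.12 (cv2) and the standard library are available. Lean on these libraries where they do the work, as an engineer would, in place of code of your own. Each camera call takes 0.05 s, during which the arm holds its last target. There are 200 camera calls.

### The job

A square reagent bottle has toppled into the open water-test case and lies where the comparator belongs. First take the bottle out and stand it upright on the round cork mat; then lay the comparator flat, face up, in the large bay that the bottle has left, and close the case's lid fully. Set both down without dropping them, and leave the phone, the tumbler and the rice basket as they are.

Things in the scene. Friction and masses are not known exactly. Their poses are not given: they have to be found in the camera images.
- case: Low plastic test case fixed to the table, 170 mm (its x) by 250 mm (its y), walls 30 mm high and 4 mm thick, floor 4 mm thick. Origin: centre of its underside; x points to the hinge side (away from the robot), y along its length, z up. A divider wall (30 mm high, centre at y = +48 mm) parts the large bay (towards -y) from a small compartment of fixed vials (towards +y, no higher than the walls).
- bay (a point): Centre of the large bay's floor (4 mm above the table), axes as the case. The bay is 162 mm (x) by 167 mm (y) inside, 26 mm deep.
- lid (a joint): Angle of the case's lid: 0 closed, grows as it opens upward about the far (+x) long edge, at most 1.95 rad. It starts standing open, leaning a little back, and is stiff enough to stay where it is left.
- lid_hinge (a point): Middle of the lid's hinge line, which runs along the case's y axis at case x = +85 mm, 30 mm above the table. The lid is a shallow shell 170 by 250 mm, 12 mm deep over all (top panel 4 mm); closed, its top lies 42 mm above the table. The frame turns with the lid: the lid reaches from here to x = -170 mm, its outer face at z = +12 mm.
- lid_edge (a point): Middle of the lid's free edge on the outer face, 170 mm from the hinge line; a 50 mm wide, 12 mm long catch tab sticks out beyond it.
- bottle: Small square plastic reagent bottle, 100 mm tall, 120 g: body 40 by 40 mm and 72 mm tall, then a neck and a round cap of 28 mm diameter (80 to 100 mm from the base). Origin: centre of its base; z points from base to cap, x and y to its flat sides. It starts lying on one flat side in the large bay, cap roughly towards the case's -y end.
- meter: Comparator: a dark hand-held plastic instrument, 86 mm (x) by 50 mm (y) by 30 mm (z), 200 g, with a round window on its upper face. Origin: centre of its underside; z up. It starts lying flat, face up, on the table to one side of the case.
- mat: Round cork mat, 130 mm diameter, 4 mm thick, fixed to the table on the other side of the case. Origin: centre of its underside.
- phone: Bystander: phone lying flat on the table beyond the case, 76 (x) by 155 (y) by 9 mm. Origin: centre of its underside.
- tumbler: Bystander: empty clear plastic tumbler, 76 mm across the rim, 105 mm tall, standing. Origin: centre of its underside.
- basket: Bystander: round lidded bamboo rice basket, 124 mm across, 120 mm tall. Origin: centre of its underside.
Mind the look-alikes: they are no part of the job. What is meant by the mat is not pink, and is the larger of those in its own colour.

How it is judged (in metres and radians):
On the way, in this order (a step that is already met when the one before it is completed fails the run):
1. the bottle is out of the case and stands upright on the mat, released (angle between bottle's own z axis and vertical below 0.12 rad and horizontal distance between bottle and mat below 0.05 m and z of bottle in the frame of mat between -0.004 and 0.012 m and linear speed of bottle below 0.03 m/s and contact force between the fingers and bottle below 0.2 N), for 0.2 s.
2. the comparator lies flat in the large bay, released, the lid still open (x of meter in the frame of bay between -0.07 and 0.07 m and y of meter in the frame of bay between -0.07 and 0.07 m and z of meter in the frame of bay below 0.008 m and angle between meter's own z axis and vertical below 0.12 rad and linear speed of meter below 0.03 m/s and contact force between the fingers and meter below 0.2 N and value of joint lid above 1 rad), for 0.2 s.
At the end, for the whole second after the job is handed in: The bottle stands upright (within 0.12 rad) on the mat, its centre within 50 mm of the mat's; the comparator lies flat, face up, on the floor of the large bay; the lid is closed (joint below 0.06 rad, 10 mm at its edge); bottle and comparator are released and at rest (all of step 1 and x of meter in the frame of bay between -0.07 and 0.07 m and y of meter in the frame of bay between -0.07 and 0.07 m and z of meter in the frame of bay below 0.008 m and angle between meter's own z axis and vertical below 0.12 rad and linear speed of meter below 0.03 m/s and contact force between the fingers and meter below 0.2 N and value of joint lid below 0.06 rad); the robot touches nothing.
It fails at once if the bottle is dropped or thrown (faster than 0.8 m/s with no finger on it) (linear speed of bottle above 0.8 m/s and contact force between the fingers and bottle below 0.05 N).
It fails at once if the comparator is dropped or thrown (faster than 0.8 m/s with no finger on it) (linear speed of meter above 0.8 m/s and contact force between the fingers and meter below 0.05 N).
It fails at once if the phone is moved by more than 30 mm or tipped (distance of phone from where it was at the start of the episode above 0.03 m or angle between phone's own z axis and vertical above 0.3 rad).
It fails at once if the tumbler is moved by more than 30 mm or tipped (distance of tumbler from where it was at the start of the episode above 0.03 m or angle between tumbler's own z axis and vertical above 0.3 rad).
It fails at once if the basket is moved by more than 30 mm or tipped (distance of basket from where it was at the start of the episode above 0.03 m or angle between basket's own z axis and vertical above 0.3 rad).
It also fails if it takes over 66 s, if anything falls off the work surface, if the arm or the gripper's body presses on something with over 40 N, if the wrist force passes 120 N, or if a joint passes its speed limit or range.

## Working session

There is one attempt and no reset: what is moved stays moved. The work goes in short steps, each a Python script; the robot and the scene stay as the last script left them, time stands still between calls to the robot, and variables do not carry over. Pictures are saved under pics/ and viewed, at most 13 in all, crops included, and the job is handed in when it is done.

```bash
mkdir -p pics; ls
python3 - <<'E'
from plant import ctrl
import cv2
for n in("top","side"):
    cv2.imwrite(f"pics/{n}0.png",ctrl.camera(n)); c=ctrl.calibration(n); print(n,c)
print(ctrl.tips_ahead, ctrl.read_clock(), ctrl.read_tool_rot())
E
```

```text
pics
top {'fov_y': 43.604268462239204, 'cx': 274.9481720000022, 'cy': 203.5817975835785, 'R': array([[ 0.01871701, -0.9997195 ,  0.01451208],
       [-0.98717269, -0.02077999, -0.15829807],
       [ 0.15855523, -0.01136306, -0.98728472]]), 't': array([0.01188735, 0.52639227, 1.67477325])}
side {'fov_y': 44.83977844116827, 'cx': 273.650658695443, 'cy': 202.04012536270218, 'R': array([[-0.70206244, -0.71197021, -0.01437869],
       [-0.51158536,  0.51830626, -0.68530215],
       [ 0.49536728, -0.47376898, -0.7281169 ]]), 't': array([0.38469447, 0.26364287, 1.08998325])}
0.008 0.1 [[ 9.47099022e-01  3.20940990e-01 -5.68526611e-04]
 [ 3.20941473e-01 -9.47098107e-01  1.32160238e-03]
 [-1.14294100e-04 -1.43415209e-03 -9.99998965e-01]]
```

View pics/top0.png

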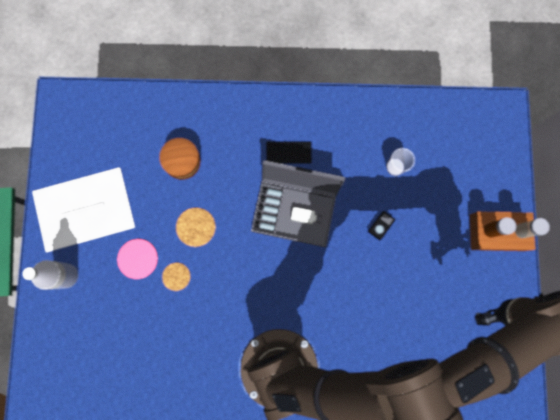

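View pics/side0.png

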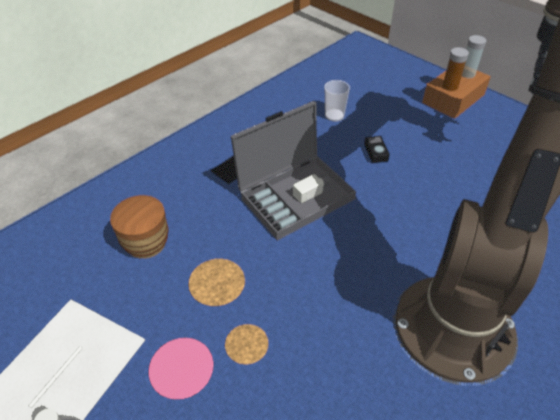

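Top view: case with the toppled white bottle at (302,215), and the comparator at (381,226). Mat candidates are large cork (195,227), small cork (176,277) and pink (137,259). I choose the large cork. Other look-alikes are the white bottle (50,275) and the clear/orange bottles on the rack (505,228). The bottle I want is the one inside the case (302,215). I'll check these in a close crop.

```bash
cat > h.py <<'E'
import numpy as np, cv2
from plant import ctrl
def cal(n):
    c=ctrl.calibration(n); return c,210/np.tan(np.radians(c["fov_y"]/2))
def ray(n,p):
    c,f=cal(n); d=np.array([(p[0]-c["cx"])/f,(p[1]-c["cy"])/f,1.])
    R=np.array(c["R"]); return -R.T@c["t"], R.T@d
def onz(n,p,z):
    o,d=ray(n,p); return o+d*(z-o[2])/d[2]
def tri(p,q):
    o,d=ray("top",p); O,D=ray("side",q)
    s=np.linalg.lstsq(np.c_[d,-D],O-o,rcond=None)[0]
    a,b=o+s[0]*d,O+s[1]*D; return (a+b)/2,np.linalg.norm(a-b)
def proj(n,X):
    c,f=cal(n); x=np.array(c["R"])@X+c["t"]; return np.array([c["cx"]+f*x[0]/x[2],c["cy"]+f*x[1]/x[2]])
E
python3 - <<'E'
from h import *
t=cv2.imread("pics/top0.png"); s=cv2.imread("pics/side0.png")
a=cv2.resize(t[150:260,240:410],None,fx=4.7,fy=4.7,interpolation=cv2.INTER_CUBIC)
cv2.imwrite("pics/tc.png",a)
b=cv2.resize(s[100:245,210:400],None,fx=4.1,fy=4.1,interpolation=cv2.INTER_CUBIC)
cv2.imwrite("pics/sc.png",b)
for n,im in(("top",t),("side",s)):
    h=cv2.cvtColor(im,cv2.COLOR_BGR2HSV)
    m=cv2.inRange(h,(8,90,90),(25,255,255))
    for c in cv2.findContours(m,0,2)[0]:
        if cv2.contourArea(c)>150: (x,y),_,_=e=cv2.fitEllipse(c); print(n,np.round(e[0],1),np.round(e[1],1),onz(n,(x,y),.004).round(4))
E
```

```text
top [175.8 276.1] [25.3 26.2] [0.2857 0.3408 0.004 ]
top [504.5 242.5] [39.5 67.4] [ 0.417  -0.7436  0.004 ]
top [195.2 226.6] [36.5 37.3] [0.4492 0.2845 0.004 ]
top [179.7 158. ] [36.6 40.2] [0.6815 0.3468 0.004 ]
side [246.2 343.7] [37.5 41.4] [0.2804 0.3443 0.004 ]
side [216.2 282. ] [44.6 54.6] [0.4432 0.2887 0.004 ]
side [140.8 224.5] [52.8 61.5] [0.7135 0.3109 0.004 ]
side [461.6  88. ] [42.7 53.5] [ 0.4555 -0.7815  0.004 ]
side [1327.6 -492.2] [  13.6 1980.4] [1.30370e+00 1.53079e+01 4.00000e-03]
```

View pics/tc.png

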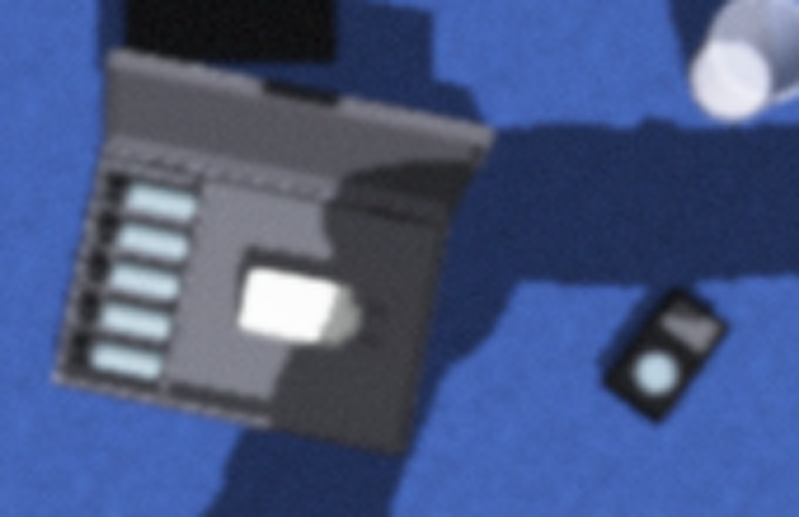

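View pics/sc.png

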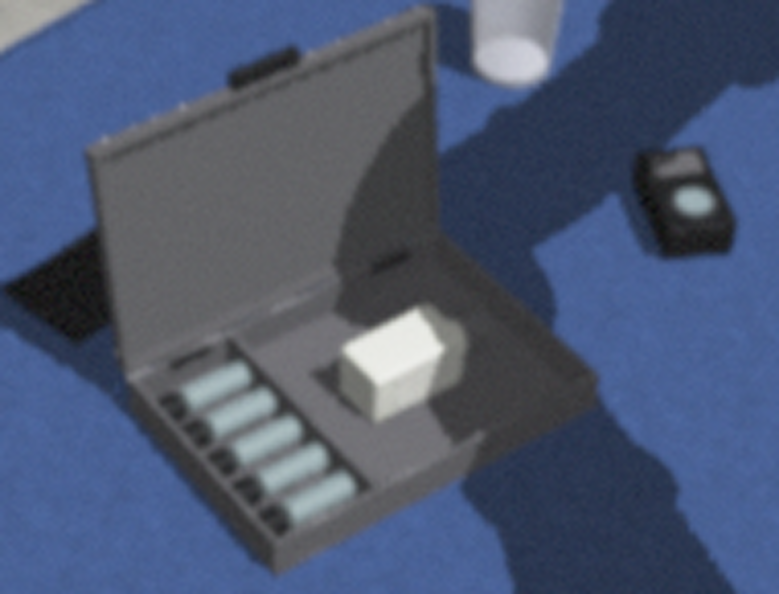

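The crops confirm the choice. The bottle's cap end is in the arm's shadow, so I'll brighten the image and triangulate.

Run:
```python
from h import *
t=cv2.imread("pics/top0.png"); s=cv2.imread("pics/side0.png")
g=lambda i:cv2.resize((255*(i/255.)**.45).astype(np.uint8),(395,395*i.shape[0]//i.shape[1]),interpolation=cv2.INTER_CUBIC)
a=g(t[190:240,280:330]); b=g(s[160:210,282:332]); cv2.imwrite("pics/cap.png",np.hstack([a,b]))
T=lambda x,y:(240+(x+.5)/4.7-.5,150+(y+.5)/4.7-.5); S=lambda x,y:(210+(x+.5)/4.1-.5,100+(y+.5)/4.1-.5)
for n,p,q in [("case NL",(57,376),(278,548)),("case NR",(404,450),(595,380)),("hinge L",(107,152),(130,374)),("hinge R",(447,207),(440,245)),
 ("lid L",(110,50),(93,150)),("lid R",(492,130),(430,10)),
 ("b base n",(240,325),(378,380)),("b base f",(257,268),(340,352)),
 ("window",(656,372),(693,201)),("m nearR",(658,414),(730,222)),("m farR",(728,328),(703,150)),("m nearL",(607,377),(664,228)),("m farL",(677,290),(638,152))]:
    X,e=tri(T(*p),S(*q)); print(n,X.round(4),round(e,4))
```

```text
case NL [0.4402 0.0956 0.0168] 0.0039
case NR [ 0.3938 -0.1472  0.0171] 0.0023
hinge L [0.6004 0.0657 0.0289] 0.0015
hinge R [ 0.5649 -0.1817  0.0047] 0.0124
lid L [0.6307 0.0602 0.193 ] 0.0071
lid R [ 0.5844 -0.1853  0.1899] 0.0063
b base n [ 0.4761 -0.0303  0.0431] 0.002
b base f [ 0.519  -0.0418  0.0296] 0.0005
window [ 0.451  -0.3224  0.026 ] 0.0025
m nearR [ 0.4212 -0.3242  0.024 ] 0.0039
m farR [ 0.4827 -0.3747  0.0226] 0.0044
m nearL [ 0.4478 -0.2878  0.0248] 0.0005
m farL [ 0.5099 -0.3373  0.0268] 0.0007
```

View pics/cap.png

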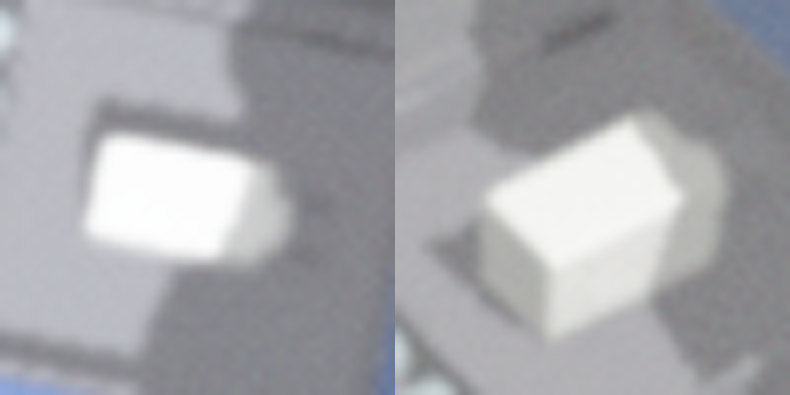

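The bottle body runs from its base edge (88,237)–(103,135) to its shoulder near x≈285 in the left half. The cap is grey like the floor. I'll combine both views at known planes and move the gripper above the bottle as a cross-check.

Run:
```python
from h import *
T=lambda x,y:(240+(x+.5)/4.7-.5,150+(y+.5)/4.7-.5); S=lambda x,y:(210+(x+.5)/4.1-.5,100+(y+.5)/4.1-.5)
A=lambda x,y:(280+(x+.5)/7.9-.5,190+(y+.5)/7.9-.5); B=lambda x,y:(282+(x-395+.5)/7.9-.5,160+(y+.5)/7.9-.5)
def sh(n,p,q,z):
    a,b=onz("top",p,z),onz("side",q,z); print(n,a[:2].round(4),b[:2].round(4),((a+b)/2)[:2].round(4))
sh("case NL",T(57,376),S(274,543),.03);sh("case NR",T(404,450),S(596,377),.03)
sh("hinge L",T(107,152),S(128,370),.03);sh("hinge R",T(447,207),S(440,240),.03)
sh("b base n",A(88,237),B(553,268),.044);sh("b base f",A(103,135),B(486,197),.044);sh("b sh f",A(270,161),B(640,113),.044)
sh("b lit n",A(222,262),B(683,193),.044)
for n,p,q in[("m nearR",(658,414),(730,222)),("m farR",(728,328),(703,150)),("m nearL",(607,377),(664,228)),("m farL",(677,290),(638,152)),("win",(656,372),(693,201))]: sh(n,T(*p),S(*q),.03)
for n,p,q in [("bn",A(88,237),B(553,268)),("bf",A(103,135),B(486,197)),("bsf",A(270,161),B(640,113))]: print(n,tri(p,q))
```

```text
case NL [0.4403 0.0964] [0.4351 0.1011] [0.4377 0.0987]
case NR [ 0.3937 -0.1451] [ 0.3871 -0.1396] [ 0.3904 -0.1424]
hinge L [0.5997 0.0652] [0.6038 0.0653] [0.6017 0.0653]
hinge R [ 0.5654 -0.1749] [ 0.5449 -0.1669] [ 0.5551 -0.1709]
b base n [ 0.4742 -0.0298] [ 0.4722 -0.0267] [ 0.4732 -0.0283]
b base f [ 0.5168 -0.0354] [ 0.5104 -0.035 ] [ 0.5136 -0.0352]
b sh f [ 0.5074 -0.1046] [ 0.5013 -0.1003] [ 0.5043 -0.1024]
b lit n [ 0.4649 -0.0851] [ 0.4654 -0.082 ] [ 0.4652 -0.0835]
m nearR [ 0.4223 -0.3219] [ 0.4161 -0.3191] [ 0.4192 -0.3205]
m farR [ 0.4836 -0.3718] [ 0.4761 -0.368 ] [ 0.4798 -0.3699]
m nearL [ 0.4474 -0.2866] [ 0.4444 -0.2827] [ 0.4459 -0.2847]
m farL [ 0.5097 -0.3364] [ 0.5075 -0.3342] [ 0.5086 -0.3353]
win [ 0.4516 -0.3209] [ 0.4474 -0.319 ] [ 0.4495 -0.3199]
bn (array([ 0.47486626, -0.02991006,  0.0396922 ]), np.float64(0.00033900677608861))
bf (array([ 0.51556972, -0.03709176,  0.03939682]), np.float64(0.0047785123905719875))
bsf (array([ 0.50757356, -0.10594103,  0.03619539]), np.float64(0.002329733267858808))
```

```bash
cat >> h.py <<'E'
from scipy.spatial.transform import Rotation as Ro
al=np.radians(30); u=np.array([-.148,-.989,0]); u/=np.linalg.norm(u); Z=np.array([0,0,1.])
base=np.array([.4934,-.0318,.024]); s=.042; gz=.031
def tool(zt,yt): return np.c_[np.cross(yt,zt),yt,zt]
def tcp(g,R): return g+.011*R[:,2]   # grasp point -> TCP
j=np.cross(Z,u); at=-Z*np.cos(al)-u*np.sin(al)
mat=np.array([.447,.286,.004])
def pick(sign):
    R=tool(at,sign*j); g=base+u*s; g[2]=gz; return tcp(g,R),R
def place(sign,psi,up=0.):
    P,R=pick(sign); Q0=Ro.from_rotvec(-j*np.pi/2).as_matrix()
    if (Q0@u)[2]<0: Q0=Q0.T
    Q=Ro.from_euler("z",psi,degrees=True).as_matrix()@Q0
    return mat+Z*up+Q@(P-base), Q@R
E
python3 - <<'E'
from h import *
for sg in(1,-1):
    P,R=pick(sg); print(sg,P.round(4),[None if (q:=ctrl.inverse_kinematics(P+Z*h,R)) is None else np.round(q,0) for h in(0,.15)])
    for psi in range(0,360,20):
        P2,R2=place(sg,psi)
        q=[ctrl.inverse_kinematics(P2+Z*h,R2) for h in(0,.2)]; b=P2-.1*R2[:,2]
        if q[0] is not None and q[1] is not None: print(psi,R2[:,2].round(2),q[0].round(0) if hasattr(q[0],'round') else np.round(q[0]),np.round(q[1]))
E
```

```text
1 [ 0.488  -0.0679  0.0215] [array([ 45.,  41., -32., 115., -16.,  35.,  24.]), array([ 48.,  27., -35., 110., -18.,  52.,  19.])]
0 [-0.13 -0.86 -0.5 ] [-33.  68. -41.  76.  45. 114. -93.] [-49.  47.  -9.  75.  29. 114. -70.]
20 [ 0.17 -0.85 -0.5 ] [-34.  68. -49.  87.  59. 114. -91.] [-43.  45. -30.  86.  45. 113. -71.]
40 [ 0.45 -0.74 -0.5 ] [-34.  67. -53. 100.  70. 112. -88.] [-35.  46. -51.  98.  60. 114. -72.]
60 [ 0.68 -0.54 -0.5 ] [-33.  67. -58. 115.  83. 113. -87.] [-31.  43. -61. 112.  71. 110. -68.]
80 [ 0.82 -0.27 -0.5 ] [-37.  61. -51. 130.  93. 103. -86.] [-29.  35. -61. 126.  80.  96. -62.]
100 [ 0.87  0.02 -0.5 ] [-41.  57. -41. 144. 111.  95. -89.] [-23.  25. -61. 139.  94.  79. -58.]
160 [ 0.41  0.76 -0.5 ] [ 33.  70. -62. 144. 181.  41. -15.] [ 38.  25. -62. 140. 230.  26. -96.]
180 [ 0.13  0.86 -0.5 ] [ 36.  63. -55. 131. 250.  14. -74.] [  40.   33.  -59.  128.  -69.   30. -137.]
200 [-0.17  0.85 -0.5 ] [   6.   50.  -14.  119.  -70.   52. -108.] [  -0.   28.   -5.  117.  -65.   68. -129.]
220 [-0.45  0.74 -0.5 ] [   1.   53.  -12.  104.  -50.   65. -118.] [  -
[... 1089 characters left out ...]
93.  61. 118.]
160 [ 0.41  0.76 -0.5 ] [ 27.  63. -52. 145. 194.  44. 147.] [ 38.  25. -62. 140. 230.  26.  84.]
180 [ 0.13  0.86 -0.5 ] [ 36.  63. -55. 131. 250.  14. 106.] [ 40.  32. -58. 128. -70.  31.  44.]
200 [-0.17  0.85 -0.5 ] [ 29.  60. -47. 117. -41.  31.  47.] [ 33.  38. -52. 114. -44.  49.  31.]
220 [-0.45  0.74 -0.5 ] [ 22.  62. -45. 102. -21.  52.  36.] [ 27.  46. -54. 100. -25.  65.  24.]
240 [-0.68  0.54 -0.5 ] [ 14.  66. -46.  89.  -9.  71.  34.] [ 17.  52. -52.  86. -17.  83.  26.]
260 [-0.82  0.27 -0.5 ] [  5.  70. -47.  77.   0.  88.  37.] [  7.  57. -52.  74.  -8. 100.  30.]
280 [-0.87 -0.02 -0.5 ] [ -3.  73. -49.  67.   9. 102.  43.] [ -3.  61. -52.  65.  -0. 114.  37.]
```

Run:
```python
from h import *
P,R=pick(1)
ctrl.move_gripper(.065)
ctrl.move_pose(P-R[:,2]*.12+Z*.1,R)
print(ctrl.read_joint_pos(),ctrl.read_clock())
ctrl.move_l(P-R[:,2]*.06,.15)
t=ctrl.camera("top"); s=ctrl.camera("side")
cv2.imwrite("pics/t1.png",t);cv2.imwrite("pics/s1.png",s)
f=lambda i,n,w:cv2.resize(i[w[0]:w[0]+110,w[1]:w[1]+110],(400,400),interpolation=cv2.INTER_CUBIC)
cv2.imwrite("pics/v1.png",np.hstack([f(t,"top",(160,250)),f(s,"side",(110,240))]))
print(ctrl.read_clock(),ctrl.tips_ahead,proj("top",ctrl.read_eef_pos()),proj("side",ctrl.read_eef_pos()))
```

```text
[ 52.65998069  24.86334807 -32.81131084 103.7111002  -17.93265389
  63.24425708  22.16438879] 2.3833
3.6667 0.008 [312.44658101 215.72873   ] [317.36207583 169.10163237]
```

View pics/v1.png

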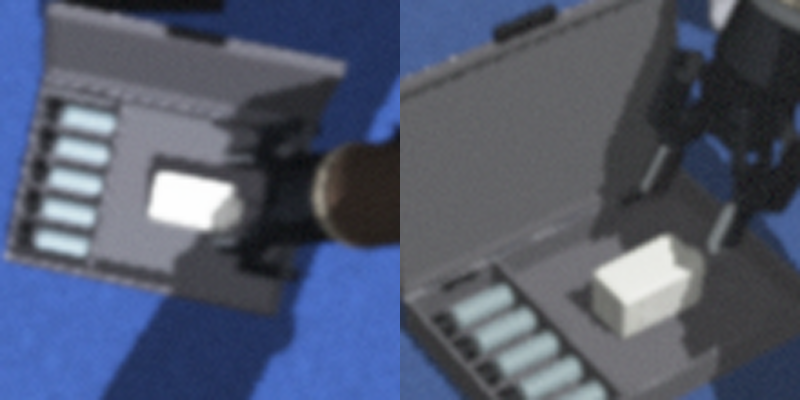

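Left: the fingers at about (245,150) and (245,262) straddle the bottle's axis (≈(240,208)). Right: the fingers also straddle it, at the cap side, as planned. Next I'll grasp and lift.

Run:
```python
from h import *
P,R=pick(1)
print(ctrl.move_l(P,.06,contact_N=8), ctrl.read_eef_pos()-P, ctrl.read_ft_force())
ctrl.move_gripper(.0); print(ctrl.read_finger_gap(),ctrl.read_grip_force())
p=np.array(ctrl.read_eef_pos())
ctrl.move_l(p+Z*.04,.06); ctrl.move_l(p+Z*.26,.15)
print(ctrl.read_finger_gap(),ctrl.read_grip_force(),ctrl.read_ft_force(),ctrl.read_torque(),ctrl.read_joint_pos(),ctrl.read_clock())
P2,R2=place(1,80); A=P2+Z*.2
for k in(.0,.33,.66,1):
    print(k, ctrl.inverse_kinematics(p+Z*.26+k*(A-p-Z*.26),Ro.from_rotvec(k*Ro.from_matrix(R2@R.T).as_rotvec()).as_matrix()@R))
s=ctrl.camera("side");t=ctrl.camera("top"); cv2.imwrite("pics/v2.png",np.hstack([cv2.resize(i[0:240,200:400],(400,480)) for i in (t,s)]))
```

```text
False [ 0.000232   -0.00028251  0.00021658] [-0.09684607 -0.03627158  1.04491936]
0.0396163975987252 60.513811111450195
0.03946905272395194 60.31184792518616 [ 0.577407    0.29441094 -1.62394053] [-0.64505925  0.10852836 -0.08137116] [ 48.98305313  19.63572439 -34.72087077 102.56599292 -20.51319323
  66.43970176  16.10195471] 7.6
0.0 [ 48.98674188  19.58571902 -34.73284705 102.5072428  -20.52179017
  66.45947936  16.09686038]
0.33 [ 32.15485892   5.49614808 -43.70792529 115.84605744   0.82604562
  45.4402226    5.0180035 ]
0.66 [-20.33517939   5.63111411 -30.22764477 125.28652161  49.09634684
  48.93510765 -41.59467685]
1 [-43.30256923  26.56895862 -40.45027891 127.066875    76.06872019
  82.98976246 -60.70942369]
```

View pics/v2.png

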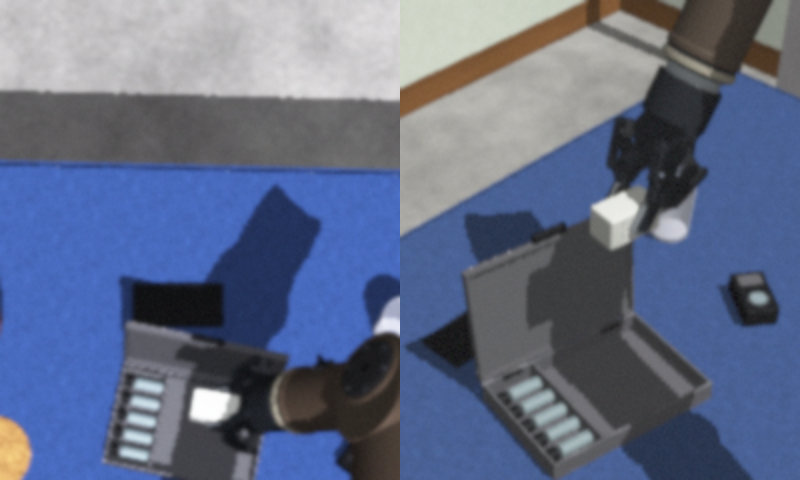

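Run:
```python
from h import *
P,R=pick(1); p0=np.array(ctrl.read_eef_pos()); P2,R2=place(1,80); A=P2+Z*.15
rv=Ro.from_matrix(R2@R.T).as_rotvec()
for k in(.2,.4,.6,.8,1):
    ctrl.move_pose(p0+k*(A-p0),Ro.from_rotvec(k*rv).as_matrix()@R)
print(ctrl.read_finger_gap(),ctrl.read_clock(),ctrl.read_eef_pos()-A)
ctrl.move_l(P2+Z*.03,.1)
s=ctrl.camera("side");t=ctrl.camera("top"); cv2.imwrite("pics/v3.png",np.hstack([cv2.resize(t[150:310,100:260],(400,400),interpolation=2),cv2.resize(s[190:350,110:270],(400,400),interpolation=2)]))
print(ctrl.read_clock(),ctrl.read_ft_force(),ctrl.read_torque())
```

```text
0.03922879284667991 10.35 [ 0.00056941 -0.00139011 -0.00059626]
11.8 [ 0.50077023  0.81399122 -1.22696629] [3.87731359e-01 1.09590948e+00 9.48134522e-04]
```

View pics/v3.png

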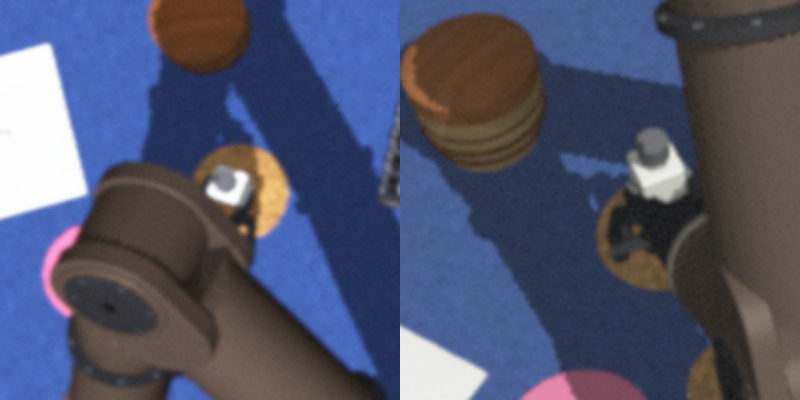

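The bottle is upright above the cork mat, with its cap at (222,178) in the left half and (652,147) in the right half. I'll check the offset, then lower it until contact.

Run:
```python
from h import *
print(tri((100+222.5/2.5-.5,150+178.5/2.5-.5),(110+252.5/2.5-.5,190+147.5/2.5-.5)),mat)
P2,R2=place(1,80)
f=[np.array(ctrl.read_ft_force())]
c=ctrl.move_l(P2-Z*.008,.02,contact_N=4)
print(c,ctrl.read_eef_pos()-P2,ctrl.read_ft_force()-f[0],ctrl.read_torque())
ctrl.wait(.2); print(ctrl.read_ft_force()-f[0])
```

```text
(array([0.45112717, 0.28737314, 0.12081854]), np.float64(0.006438603401435085)) [0.447 0.286 0.004]
True [ 1.02326001e-04 -2.39940033e-05 -1.02522227e-04] [-1.11096507 -0.4296696   6.80312305] [0.06431472 0.35660494 0.04299503]
[-1.78199673 -0.09193602  6.3566396 ]
```

Run:
```python
from h import *
P2,R2=place(1,80)
ctrl.move_gripper(.07); ctrl.wait(.3)
p=np.array(ctrl.read_eef_pos()); ctrl.move_l(p-R2[:,2]*.1,.12); ctrl.move_l(p-R2[:,2]*.1+Z*.15,.2)
s=ctrl.camera("side");t=ctrl.camera("top"); cv2.imwrite("pics/t4.png",t); cv2.imwrite("pics/s4.png",s)
r=lambda i,w,h:cv2.resize(i,(w,h),interpolation=cv2.INTER_CUBIC)
cv2.imwrite("pics/v4.png",np.hstack([np.vstack([r(t[200:250,350:410],360,300),r(t[200:250,165:225],360,300)]),np.vstack([r(s[125:175,345:405],360,300),r(s[235:310,180:270],360,300)])]))
print(ctrl.read_clock())
```

```text
16.0583
```

View pics/v4.png

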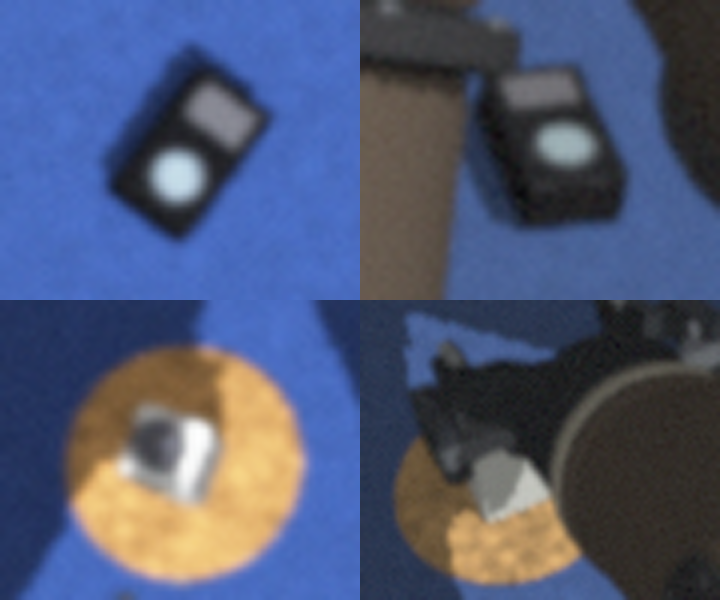

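The bottle stands upright on the large cork mat (cap at (155,445), released). The comparator is undisturbed, with its window at (178,178) and its face up. Now I'll pick up the comparator.

```bash
cat >> h.py <<'E'
def down(yaw): # jaw direction yaw in degrees
    y=np.array([np.cos(np.radians(yaw)),np.sin(np.radians(yaw)),0]); return tool(-Z,y)
E
python3 - <<'E'
from h import *
M=np.array([.4634,-.3276,0]); C=np.array([.490,-.076,0])
R0=np.array(ctrl.read_tool_rot())
best=None
for y in (51.,231.):
    q=ctrl.inverse_kinematics(M+Z*.2,down(y)); q2=ctrl.inverse_kinematics(C+Z*.2,down(y+28)); print(y,np.round(q),np.round(q2))
    if q is not None and q2 is not None:
        c=max(abs(q[6]),abs(q2[6])); 
        if best is None or c<best[0]: best=(c,y)
y=best[1]; print(best)
Rd=down(y); rv=Ro.from_matrix(Rd@R0.T).as_rotvec(); p=np.array(ctrl.read_eef_pos())
ctrl.move_pose(p+Z*.1,R0); print(ctrl.read_joint_pos())
mid=np.array([.42,.0,.38])
ctrl.move_pose(mid,Ro.from_rotvec(.6*rv).as_matrix()@R0)
ctrl.move_pose(M+Z*.2,Rd); ctrl.move_gripper(.085)
ctrl.move_l(M+Z*.06,.15); 
print(ctrl.move_l(M+Z*.017,.05,contact_N=8),ctrl.read_eef_pos(),ctrl.read_ft_force(),ctrl.read_clock())
ctrl.move_gripper(0); print(ctrl.read_finger_gap(),ctrl.read_grip_force())
q=np.array(ctrl.read_eef_pos()); ctrl.move_l(q+Z*.15,.12)
print(ctrl.read_finger_gap(),ctrl.read_ft_force(),ctrl.read_clock(),ctrl.read_joint_pos())
E
```

```text
51.0 [  2.  25.  39. 104. -18.  58.  99.] [-14.  15.  21. 112.  -7.  54.  89.]
231.0 [ 21.  22.  12. 102.  -5.  57. -94.] [  21.   17.  -23.  109.    8.   55. -106.]
(np.float64(99.1981365565901), 51.0)
[-41.61359843  19.9728816  -55.30218132 120.17022556  64.68193133
  95.07777448 -52.41675769]
False [ 0.46350067 -0.32778558  0.01720787] [-1.07881746  0.2237375   0.37292819] 21.625
0.04909877496139526 61.53566837310791
0.04891684558545251 [-0.13447096 -0.81934821 -2.67366874] 23.4583 [ -8.28791256  33.12067148  57.42377359 106.4130286  -32.54271157
  58.80502733 113.69751978]
```

Run:
```python
from h import *
C=np.array([.488,-.076,0]); Rd=down(79.)
try: ctrl.move_l(C+Z*.17,.15,attitude=Rd)
except ctrl.MotionError as e: print(e); ctrl.move_pose(C+Z*.17,Rd)
ctrl.move_l(C+Z*.045,.12)
s=ctrl.camera("side");t=ctrl.camera("top"); cv2.imwrite("pics/v5.png",np.hstack([cv2.resize(t[150:260,240:350],(400,400),interpolation=2),cv2.resize(s[100:240,220:360],(400,400),interpolation=2)]))
f=np.array(ctrl.read_ft_force())
print(ctrl.read_eef_pos(),f,ctrl.read_finger_gap(),ctrl.read_clock())
```

```text
[ 0.48850701 -0.07601523  0.0456124 ] [-0.24605608  0.14169152 -2.22909016] 0.04890837246777935 26.5833
```

View pics/v5.png

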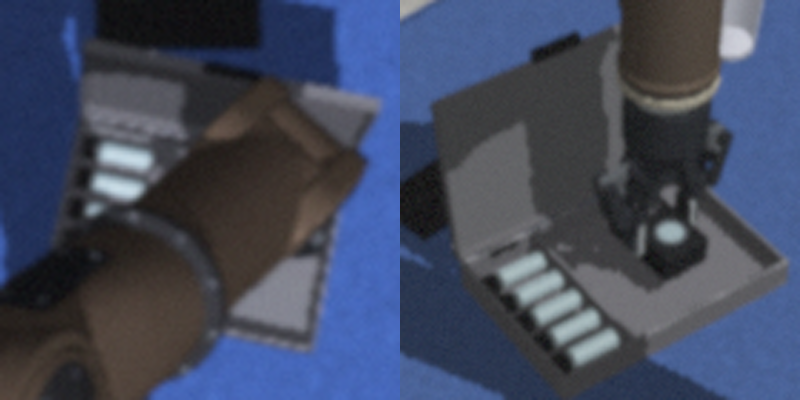

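The comparator is face up over the floor of the bay, clear of the walls. Right half: window (670,232). I'll lower it, release it, retreat, and measure.

Run:
```python
from h import *
p=np.array(ctrl.read_eef_pos())
print(ctrl.move_l([p[0],p[1],.016],.02,contact_N=4),ctrl.read_eef_pos(),ctrl.read_ft_force())
ctrl.move_gripper(.075); ctrl.wait(.3)
p=np.array(ctrl.read_eef_pos()); ctrl.move_l(p+Z*.05,.08); ctrl.move_l(p+Z*.28,.2); ctrl.move_gripper(0)
xc=np.array([.9816,-.1908,0]); H=np.array([.580,-.055,.03]); Rd=down(79.)
B=H+.10*xc; B[2]=.30
ctrl.move_pose(B,Rd)
s=ctrl.camera("side");t=ctrl.camera("top"); cv2.imwrite("pics/t6.png",t);cv2.imwrite("pics/s6.png",s)
cv2.imwrite("pics/v6.png",np.hstack([cv2.resize(t[140:260,235:355],(400,400),interpolation=2),cv2.resize(s[80:240,220:380],(400,400),interpolation=2)]))
print(ctrl.read_clock(),ctrl.read_eef_pos())
```

```text
True [ 0.48840674 -0.07603397  0.02170521] [-1.40486972  1.01117815  9.71597038]
31.9917 [ 0.67733148 -0.07448387  0.30097978]
```

View pics/v6.png

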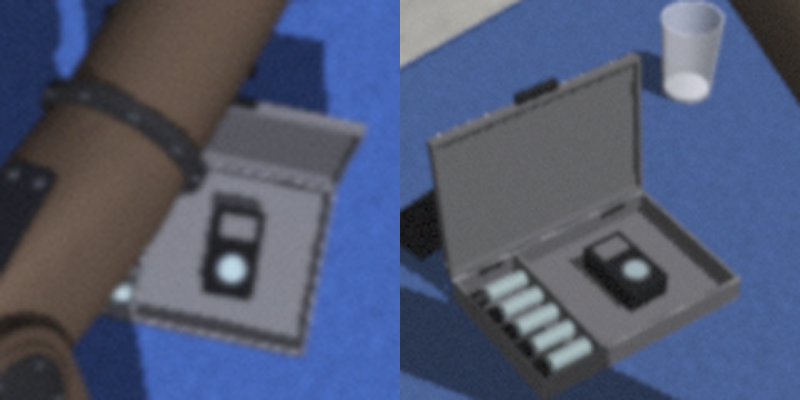

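The comparator lies flat and face up in the bay (window (230,268)), and the lid is still open. Now I'll push the lid shut along an arc.

Run:
```python
from h import *
xc=np.array([.9816,-.1908,0]); H=np.array([.580,-.055,.03])
B=H+.10*xc; B[2]=.192; ctrl.move_l(B,.15)
D=H+.0*xc; D[2]=.192
print(ctrl.move_l(D,.05,contact_N=3),(np.array(ctrl.read_eef_pos())-H)@xc)
r=.155
for d in (90,75,60,45,30,18,8):
    th=np.radians(d); c=H+r*(-np.cos(th)*xc+np.sin(th)*Z)+.010*(np.sin(th)*xc+np.cos(th)*Z)+.011*xc+.008*Z
    ctrl.move_l(c,.08); f=np.array(ctrl.read_ft_force()); print(d,f.round(1),ctrl.read_clock())
    if np.linalg.norm(f)>40: print("stop");break
else:
    e=np.array(ctrl.read_eef_pos()); e[2]=.044
    print(ctrl.move_l(e,.03,contact_N=25),ctrl.read_eef_pos(),ctrl.read_ft_force(),ctrl.read_clock())
```

```text
False -2.460753763130095e-05
90 [ 0.3 -0.3  0.1] 35.425
75 [ 0.1  0.2 -0.9] 36.0833
60 [ 0.1 -0.7  0.2] 36.7417
45 [-0.1  0.5  1.1] 37.4
30 [0.4 0.6 0.2] 38.0583
18 [-1.1 -0.1 -0.7] 38.6167
8 [ 0.4 -0.2  0.5] 39.1083
True [ 0.44151183 -0.02806388  0.049886  ] [-4.41549593  2.2772211  22.0694621 ] 39.7667
```

Run:
```python
from h import *
p=np.array(ctrl.read_eef_pos()); ctrl.move_l(p+Z*.2,.15); ctrl.move_pose([.35,-.35,.3],down(60.))
s=ctrl.camera("side");t=ctrl.camera("top")
cv2.imwrite("pics/v7.png",np.hstack([cv2.resize(t[130:270,150:350],(400,280),interpolation=2),cv2.resize(s[60:340,90:370],(400,280),interpolation=2)]))
print(ctrl.read_clock(),ctrl.read_ft_force())
```

```text
42.625 [-0.33179317 -0.82255395  0.70469999]
```

View pics/v7.png

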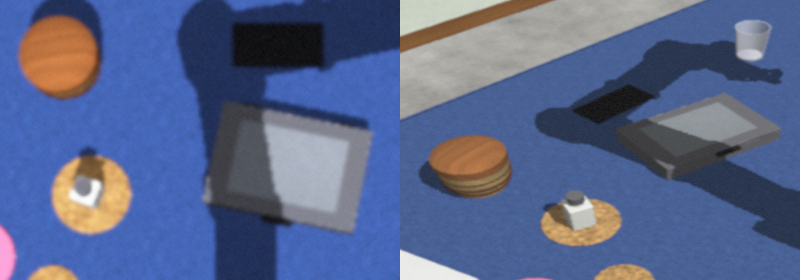

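The lid is closed flush. The bottle stands on the mat (cap (83,187) left), and the phone, tumbler and basket are in place. I'm handing in.

```bash
python3 -c "
from plant import ctrl
print(ctrl.close_job())"
```

```text
the job is handed in; nothing more can be done
None
```

The job is handed in at about 43 s of the 66 s limit: the bottle stands upright on the large cork mat, the comparator lies flat and face up in the bay, and the lid is closed flush. The final pictures show the phone, tumbler and basket in place; no verdict came back from the judging.

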